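# Reject the broken cover, close the split housing and hold it pressed

## Robot

A 6-joint arm with a two-finger parallel gripper is mounted at the origin on a cart in front of the work surface, level with it; the furniture and walls round the work are solid. World frame = base frame: x ahead of the robot, y to its left, z up, the work surface at z = 0. Lengths are in m, angles in rad, forces in N, time in s.
With the tool pointing down it reaches from about 0.35 to 0.875 m from the base axis. Payload 4.2 kg.
Tool frame: the origin (TCP) lies at the very end of the fingers, on their centre line; the grasp point (between the pads) lies 19 mm behind it; z points along the fingers, y is the line along which they close (so a half turn about z gives the same grasp; the last joint's range is limited). The gripper opens to 87 mm and grips with 3 to 60 N. Pads are 19 mm wide; open, the fingers measure 117 mm over their backs; the gripper's body (75 mm by 190 mm) begins 51 mm behind the grasp point.
Start: joints at [1.533, 0.385, 0.008, 0, -1.194, -0.259], TCP at [0.183, 0.598, 0.223] pointing down, gripper open.
Joint ranges: [-3.14, 3.14], [-1.21, 2.06], [-1.07, 1.41], [-3.16, 2.05], [-2.99, -0.16], [-3.1, 3.1]. Speed limits (rad/s): [2.79, 2.79, 3.14, 3.14, 3.14, 3.14].

## Interface

Orientations are given as a rotation vector (axis times angle).
In Python, from cell import bot gives the robot as it stands.
- The arm moves only by the tool arm_command, never from a script. Its argument "moves" is a list of rows, each an object with "offset": the shift along the tool's x, y, z in m, a list of three; "rot": the turn, a rotation vector about the tool's x, y, z in rad, a list of three; "fingers": the closure, from -1 (fully open) to 1 (shut). A call has exactly 5 rows; each row shifts and turns the commanded pose from where the row before left it, along the tool's axes as they then stand; what a row does not reach is not made up. A row lasts 1/8 s, in which the tool goes at most 62.5 mm and 10.7 degrees, less where a joint would pass 70% of its speed; a pose out of reach is approached as far as the arm can. A call is refused whole if a number of a shift passes 0.0625 or a number of a turn 0.188, either way. A call with a gripper value outside its range is refused whole. The fingers move at their own pace and stop on an object; "force" is the grip in N (left out, the last holds). Time passes only in rows, so rows that do not move let the fingers close, or fill a call up. It gives the time, the measured TCP pose, the force, the opening and the grip force at its end, in the units of the state.
- bot.get_state(): the state, without advancing time (a new reading comes with each control period).
- bot.get_image(name): name is "side" or "top" or "wrist"; returns a dict with "frame" (384x512x3 uint8, red, green, blue), "camera_matrix" (3x3 intrinsics, pixels), "T" (4x4, takes a point from camera to world coordinates). Camera axes: x right, y up, looking along -z (the intrinsics and any distortion apply to the point x, -y, -z); pixel columns grow to the right and rows downward; lengths in m; the calibration is good to about 2 mm. A picture is of the moment at which its call begins. There is no depth.
- bot.finish_job(): hands the job in; it is judged then, once.
The state is a dict: "clock": time; "joint_positions": joint angles; "dq": joint speeds; "joint_torque": joint torques, N m; "ee_pos": TCP position; "eef_rot": TCP orientation; "wrist_force": force on the tool from outside, world axes, zero at the start; "moment": the same for the moment, N m; "finger_gap": finger opening in m; "finger_force": force on a finger pad.
Only numpy, scipy, OpenCV 4.12 (cv2) and the standard library are available. Lean on these libraries where they do the work, as an engineer would, in place of code of your own. Each camera call takes 0.05 s, during which the arm holds its last target. There are 200 camera calls.

## Task

Two finned covers for the split housing lie on the bench. First lay the one with the snapped-off dowel ear flat, fins up, in the grey reject tray and let go; then fit the sound cover flush on the two dowels of the lower half, either way round, and press the pair about half way down the lower half's 10 mm spring travel. Finish while holding it pressed there with the fingers on the cover, not letting go; leave the other things where they are.

Things in the scene. Friction and masses are not known exactly. Their poses are not given: they have to be found in the camera images.
- cover_good: Sound cover: bare aluminium, 150 g, fins up. Shell 80 (x) x 56 (y) x 16 mm, open below; at each end an ear 22 x 24 x 8 mm with a 10 mm through hole at x = +50 / -50 mm, y = 0; 122 mm long in all. On the roof a finned block 44 (x) x 28 (y) mm, z = 16 to 44 mm, flat sides: grip it across y, fingertips just above the roof. Origin: centre of the underside; x along the ears, z up.
- cover_broken: The reject: same cover, but its +x ear is snapped off (a stub ends at x = +44 mm); the ear at x = -50 mm is whole. Same finned block, axes, origin and mass. One cover starts on the bare bench, the other on a flat orange card folder 1.7 mm thick, either way about.
- split_face (a point): Centre of the lower half's flat upper face, midway between its two steel dowels (8 mm thick, at x = +50 / -50 mm, 13 mm tall, the upper 6 mm tapering to 3.6 mm); x along the dowels, z up. The lower half, 80 x 56 x 26 mm with ears, rides on springs; this face is 52 mm above the bench when not pressed. A cover fully home has its origin here.
- seat (a joint): How far the lower half is pressed down on its springs, in m: 0 = up, 0.010 = on its stop. The springs need about 4 N before it starts to move, then about 0.9 N per mm; it returns when let go.
- nest: Fixed dark steel base plate of the sprung nest, 150 x 90 x 10 mm, under the lower half. Origin: centre of its underside, on the bench; x along the line of the dowels.
- reject_tray: Grey plastic reject tray, fixed, 158 (x) x 128 (y) mm, 18 mm high, walls and floor 4 mm thick, open above. Origin: centre of its underside, on the bench.
- grease_pot: Bystander: small pot with blue lid, 40 mm across and 40 mm high. Origin: centre of its underside.
- screw_tin: Bystander: round tin with red lid, 60 mm across and 32 mm high. Origin: centre of its underside.
- marker_pen: Bystander: blue and white marker pen lying flat, 135 mm long along its y, 16 mm thick. Origin: middle of its underside.
Not all that is in view belongs to the job. There is more than one size of the reject_tray; the job needs the larger.

How it is judged:
On the way, in this order (a step that is already met when the one before it is completed fails the run):
1. the broken cover lies flat in the reject tray, let go (z of cover_broken in the frame of reject_tray below 0.007 m and x of cover_broken in the frame of reject_tray between -0.06 and 0.06 m and y of cover_broken in the frame of reject_tray between -0.05 and 0.05 m and angle between cover_broken's own z axis and vertical below 0.08 rad and contact force between the fingers and cover_broken below 0.1 N), for 0.2 s.
2. the sound cover is home on both dowels (horizontal distance between cover_good and split_face below 0.003 m and z of cover_good in the frame of split_face below 0.0025 m and angle between the x axis of cover_good and the x axis of split_face, either way round below 0.06 rad and angle between cover_good's own z axis and vertical below 0.05 rad), for 0.2 s.
At the end, for the whole second after the job is handed in: Broken cover flat on the tray floor (3 mm, 0.08 rad), fins up; sound cover home on both dowels (3 mm sideways, 2.5 mm from the face, 0.06 rad, tilt 0.05 rad), still, fingers on it (over 2 N), holding the lower half down 2.5 to 8.5 mm of its 10 mm travel (all of step 2 and z of cover_broken in the frame of reject_tray below 0.007 m and x of cover_broken in the frame of reject_tray between -0.06 and 0.06 m and y of cover_broken in the frame of reject_tray between -0.05 and 0.05 m and angle between cover_broken's own z axis and vertical below 0.08 rad and z of cover_good in the frame of split_face above -0.0025 m and value of joint seat between 0.0025 and 0.0085 m and contact force between the fingers and cover_good above 2 N and linear speed of cover_good below 0.02 m/s); the arm keeps its last pose, push and grip.
It fails at once if the broken cover is let go more than 3 cm up (height (world z) of cover_broken above 0.035 m and contact force between the fingers and cover_broken below 0.01 N).
It fails at once if the grease pot is pushed more than 2 cm (distance of grease_pot from where it was at the start of the episode above 0.02 m).
It fails at once if the screw tin is pushed more than 2 cm (distance of screw_tin from where it was at the start of the episode above 0.02 m).
It fails at once if the marker pen is pushed more than 2 cm (distance of marker_pen from where it was at the start of the episode above 0.02 m).
It also fails if it takes over 64 s, if anything falls off the work surface, if the arm or the gripper's body presses on something with over 40 N, if the wrist force passes 120 N, or if a joint passes its speed limit or range.

## Working session

There is one attempt and no reset: what is moved stays moved. The work goes in short steps, Python scripts to look and compute and a tool call to move; the robot and the scene stay as the last step left them, time stands still between calls to the robot, and variables do not carry over. Pictures are saved under pics/ and viewed, at most 11 in all, crops included, and the job is handed in when it is done.

Besides the shell and the picture viewer there is one more tool, called after "Emit:" in YAML: its name, and indented under it one key for each argument. arm_command: Moves the arm, as the interface text tells. Its arguments: {"type":"object","properties":{"moves":{"type":"array","items":{"type":"object","properties":{"offset":{"type":"array","items":{"type":"number"}},"rot":{"type":"array","items":{"type":"number"}},"fingers":{"type":"number"}}}},"force":{"type":"number"}},"required":["moves"]}

```bash
mkdir -p pics; cat > h.py <<'E'
import numpy as np, cv2
from cell import bot
from scipy.spatial.transform import Rotation as R
def ray(im,u,v):
    K=im["camera_matrix"];T=im["T"]
    d=T[:3,:3]@np.array([(u-K[0,2])/K[0,0],-(v-K[1,2])/K[1,1],-1.]);return T[:3,3],d
def onz(im,u,v,z):
    o,d=ray(im,u,v);return (o+d*(z-o[2])/d[2])
def proj(im,p):
    T=im["T"];K=im["camera_matrix"];c=T[:3,:3].T@(np.array(p)-T[:3,3]);return K[0,2]-K[0,0]*c[0]/c[2],K[1,2]+K[1,1]*c[1]/c[2]
def save(n,f):cv2.imwrite("pics/"+n,f[:,:,::-1])
E
python3 - <<'E'
from h import *
import pickle
t=bot.get_image("top");s=bot.get_image("side");pickle.dump((t,s),open("a.pkl","wb"))
print(t.keys(),t["T"].round(3),t["camera_matrix"],s["T"].round(3))
save("top1.png",cv2.resize(t["frame"],(800,600)))
save("side1.png",cv2.resize(s["frame"],(800,600)))
print(bot.get_state())
E
```

```text
dict_keys(['frame', 'camera_matrix', 'T']) [[ 0.114  0.969 -0.218  0.335]
 [-0.993  0.113 -0.02  -0.071]
 [ 0.005  0.218  0.976  1.209]
 [ 0.     0.     0.     1.   ]] [[368.54019717   0.         247.37461396]
 [  0.         368.54019717 193.49817048]
 [  0.           0.           1.        ]] [[-0.992  0.082 -0.099  0.423]
 [-0.128 -0.561  0.818  1.182]
 [ 0.012  0.824  0.567  0.915]
 [ 0.     0.     0.     1.   ]]
{'clock': 0.1, 'joint_positions': array([ 1.53258290e+00,  3.85459024e-01,  6.78026891e-03, -3.69448349e-04,
       -1.19402663e+00, -2.58566802e-01]), 'dq': array([-0.00023957, -0.00094644,  0.00284006, -0.00038469,  0.00042214,
       -0.00083083]), 'joint_torque': array([-3.54602744e-04, -3.91690671e+01,  1.87933874e+01,  4.23182353e+00,
        1.34506871e-02, -7.46480578e-05]), 'ee_pos': array([0.1826421 , 0.59716217, 0.22159815]), 'eef_rot': array([ 3.10512212e+00, -4.64397739e-01, -2.06298174e-04]), 'wrist_force': array([-0.15575246,  0.2311411 , -0.17997499]), 'moment': array([ 0.01700214, -0.06171326, -0.00568859]), 'finger_force': 0.0, 'finger_gap': 0.08702697807003114}
```

View pics/top1.png

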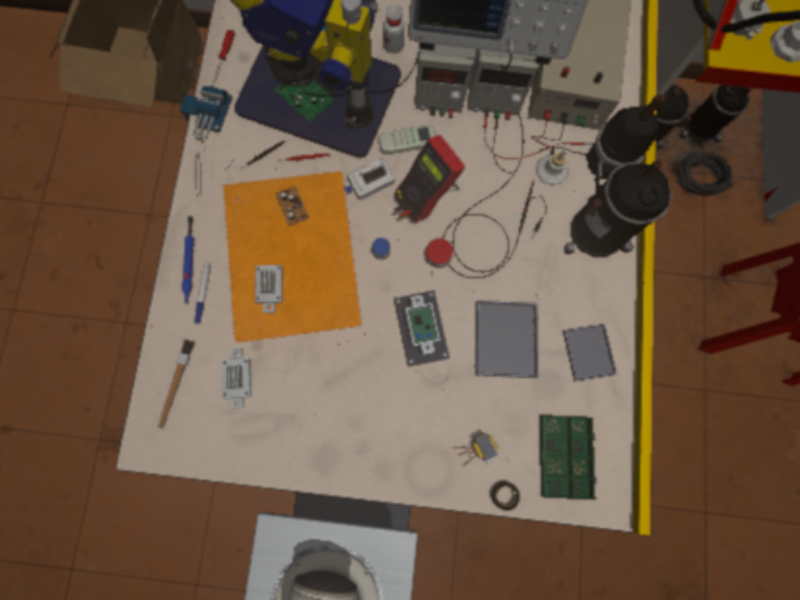

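View pics/side1.png

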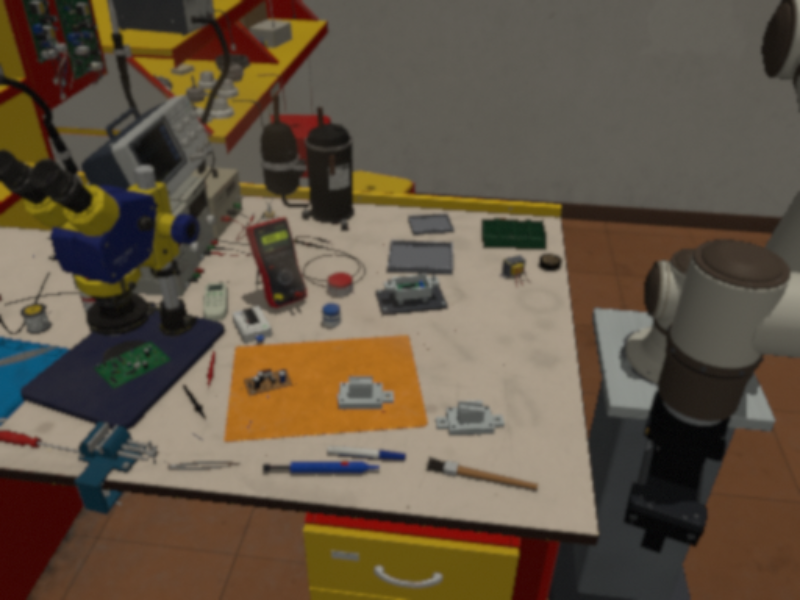

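The top view shows, in 800x600 pixels:
- Broken cover: on the orange folder at (268,285), its single ear towards the robot at (268,307).
- Sound cover: on the bench at (236,378), with ears at (238,355) and (236,402).
- Nest: (421,328).
- Larger tray: (506,339). The smaller one is at (590,352).
- Grease pot (381,247), screw tin (439,251), marker pen (203,292).

The side view agrees.

```bash
python3 - <<'E'
from h import *
import pickle
t,s=pickle.load(open("a.pkl","rb"))
k=512/800
for n,u,v,z in [("broken",268,285,.046),("bear",268,307,.0097),("good",236,378,.044),("ge1",238,355,.008),("ge2",236,402,.008),("nest",421,328,.052),("nd1",416,305,.06),("nd2",427,350,.06),("tray",506,339,.018),("pot",381,247,.04),("tin",439,251,.032),("pen",203,292,.016),("broken_sideR",281,285,.0177)]:
    print(n,onz(t,u*k,v*k,z).round(3))
# grey tray mask
f=t["frame"];hsv=cv2.cvtColor(f,cv2.COLOR_RGB2HSV)
m=((hsv[:,:,2]<150)&(hsv[:,:,2]>60)&(hsv[:,:,1]<60)).astype(np.uint8)
cs,_=cv2.findContours(m,cv2.RETR_EXTERNAL,cv2.CHAIN_APPROX_NONE)
for c in cs:
    (x,y),wh,a=cv2.minAreaRect(c)
    if cv2.contourArea(c)>400 and 180<y<300 : 
        b=cv2.boxPoints(((x,y),wh,a)); print("tray?",onz(t,x,y,.018).round(3),[onz(t,*p,.018)[:2].round(3).tolist() for p in b])
r=R.from_rotvec(bot.get_state()["eef_rot"]).as_matrix();print(r.round(3))
w=bot.get_image("wrist");T=np.eye(4);T[:3,:3]=r;T[:3,3]=bot.get_state()["ee_pos"]
print((np.linalg.inv(T)@w["T"]).round(3),w["camera_matrix"])
E
```

```text
broken [0.602 0.202 0.046]
bear [0.563 0.203 0.01 ]
good [0.404 0.235 0.044]
ge1 [0.454 0.249 0.008]
ge2 [0.358 0.237 0.008]
nest [ 0.547 -0.124  0.052]
nd1 [ 0.592 -0.108  0.06 ]
nd2 [ 0.503 -0.14   0.06 ]
tray [ 0.551 -0.304  0.018]
pot [ 0.714 -0.022  0.04 ]
tin [ 0.722 -0.146  0.032]
pen [0.578 0.344 0.016]
broken_sideR [0.612 0.181 0.018]
tray? [ 0.326 -0.441  0.018] [[0.404, -0.379], [0.418, -0.496], [0.251, -0.501], [0.238, -0.388]]
tray? [0.406 0.241 0.018] [[0.463, 0.282], [0.47, 0.221], [0.35, 0.201], [0.343, 0.26]]
tray? [ 0.543 -0.477  0.018] [[0.583, -0.414], [0.617, -0.506], [0.505, -0.538], [0.472, -0.448]]
tray? [ 0.552 -0.306  0.018] [[0.465, -0.241], [0.628, -0.233], [0.64, -0.373], [0.477, -0.377]]
tray? [ 0.554 -0.124  0.018] [[0.612, -0.055], [0.643, -0.146], [0.497, -0.191], [0.467, -0.102]]
[[ 0.956 -0.293 -0.   ]
 [-0.293 -0.956 -0.002]
 [ 0.     0.002 -1.   ]]
[[ 0.001  0.96   0.281  0.077]
 [ 1.    -0.001  0.     0.001]
 [ 0.     0.281 -0.96  -0.162]
 [ 0.     0.     0.     1.   ]] [[297.1824106    0.         258.27990008]
 [  0.         297.1824106  192.22961551]
 [  0.           0.           1.        ]]
```

Emit:
arm_command:
  moves:
    - {"offset": [0.044, 0.027, -0.004], "fingers": -1}
    - {"offset": [0.044, 0.027, -0.004], "fingers": -1}
    - {"offset": [0.044, 0.027, -0.004], "fingers": -1}
    - {"offset": [0.044, 0.027, -0.004], "fingers": -1}
    - {"offset": [0.044, 0.027, -0.004], "fingers": -1}

```text
validation failed for argument at $.mo...
```

Emit:
arm_command:
  moves:
    - {"offset": [0.044, 0.027, -0.004], "fingers": -1}
    - {"offset": [0.044, 0.027, -0.004], "fingers": -1}
    - {"offset": [0.044, 0.027, -0.004], "fingers": -1}
    - {"offset": [0.044, 0.027, -0.004], "fingers": -1}
    - {"offset": [0.044, 0.027, -0.004], "fingers": -1}

```text
validation failed for argument at $.mo...
```

```bash
python3 - <<'E'
from h import *
import pickle
w=bot.get_image("wrist");pickle.dump(w,open("w.pkl","wb"));st=bot.get_state();print(st["clock"],st["ee_pos"],st["eef_rot"],w["T"].round(3))
save("w1.png",cv2.resize(w["frame"],(800,600)))
E
```

```text
0.2 [0.18264745 0.59734728 0.22188274] [ 3.10573799e+00 -4.64386987e-01 -1.40687875e-04] [[-0.292  0.918  0.269  0.256]
 [-0.956 -0.28  -0.081  0.574]
 [ 0.001 -0.281  0.96   0.384]
 [ 0.     0.     0.     1.   ]]
```

View pics/w1.png

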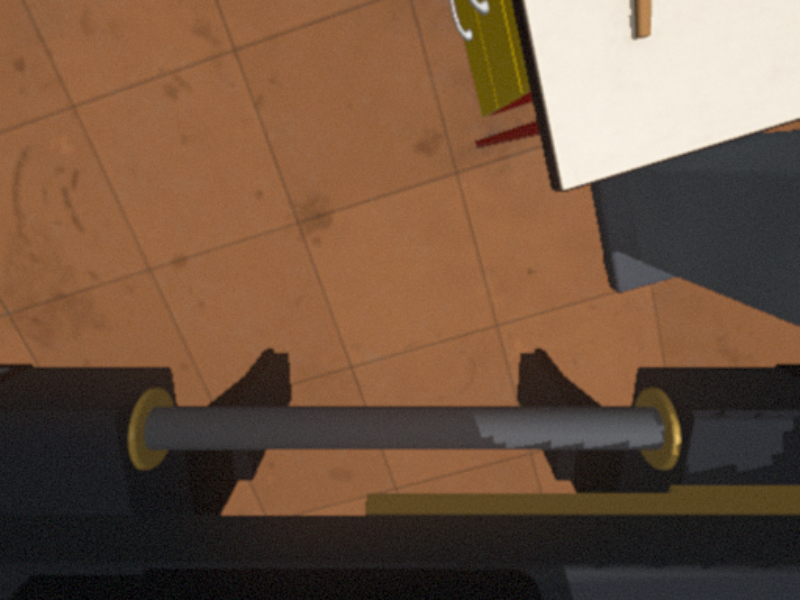

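The move was refused because every row needs "rot". The picture shows the floor and a bench corner, with the fingers at the bottom: the wrist camera looks ahead, along tool +x, so I'll hover short of the target.

Emit:
arm_command:
  moves:
    - {"offset": [0.042, 0.028, 0], "rot": [0, 0, 0], "fingers": -1}
    - {"offset": [0.042, 0.028, 0], "rot": [0, 0, 0], "fingers": -1}
    - {"offset": [0.042, 0.028, 0], "rot": [0, 0, 0], "fingers": -1}
    - {"offset": [0.042, 0.028, 0], "rot": [0, 0, 0], "fingers": -1}
    - {"offset": [0.042, 0.028, 0], "rot": [0, 0, 0], "fingers": -1}

```text
clock: 0.82
ee_pos: [0.3434, 0.4009, 0.2225]
eef_rot: [-3.107, 0.464, 0.0]
wrist_force: [0.6, 0.9, 0.1]
finger_gap: 0.0866
finger_force: 0.0
```

Emit:
arm_command:
  moves:
    - {"offset": [0.042, 0.028, 0], "rot": [0, 0, 0], "fingers": -1}
    - {"offset": [0.042, 0.028, 0], "rot": [0, 0, 0], "fingers": -1}
    - {"offset": [0.042, 0.028, 0], "rot": [0, 0, 0], "fingers": -1}
    - {"offset": [0.042, 0.028, 0], "rot": [0, 0, 0], "fingers": -1}
    - {"offset": [0.042, 0.028, 0], "rot": [0, 0, 0], "fingers": -1}

```text
clock: 1.45
ee_pos: [0.5033, 0.2057, 0.2225]
eef_rot: [-3.107, 0.464, 0.0]
wrist_force: [0.7, 0.6, -0.2]
finger_gap: 0.087
finger_force: 0.0
```

```bash
python3 - <<'E'
from h import *
import pickle
w=bot.get_image("wrist");pickle.dump(w,open("w.pkl","wb"));st=bot.get_state();print(st["clock"],st["ee_pos"],st["eef_rot"],w["T"].round(3))
save("w2.png",cv2.resize(w["frame"],(800,600)))
E
```

```text
1.5 [0.50576298 0.20207543 0.22237909] [ 3.10431671e+00 -4.70616896e-01  1.07196168e-03] [[-0.292  0.918  0.269  0.577]
 [-0.957 -0.28  -0.082  0.182]
 [-0.    -0.281  0.96   0.385]
 [ 0.     0.     0.     1.   ]]
```

View pics/w2.png

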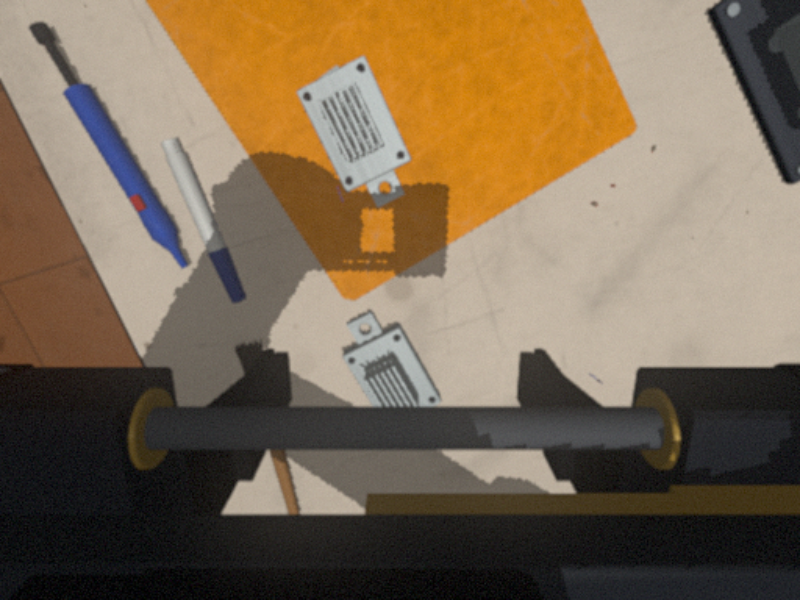

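The wrist view shows the broken cover's roof corners at about (298,93), (362,57), (410,157) and (345,190). Its whole ear hole is at (386,188), and there is no ear at the far end. The sound cover's ear is at (364,326).

```bash
cat >> h.py <<'E'
def shell(im,lo,hi,zr,satmax=60,vmin=120):
    # white-ish shell in window -> convex roof rectangle, centre+yaw at plane zr
    f=im["frame"];h=cv2.cvtColor(f,cv2.COLOR_RGB2HSV);m=((h[:,:,1]<satmax)&(h[:,:,2]>vmin)).astype(np.uint8)
    w=np.zeros_like(m);w[lo[1]:hi[1],lo[0]:hi[0]]=1;m=m*w
    m=cv2.morphologyEx(m,cv2.MORPH_CLOSE,np.ones((9,9)));m=cv2.morphologyEx(m,cv2.MORPH_OPEN,cv2.getStructuringElement(cv2.MORPH_ELLIPSE,(23,23)))
    c=max(cv2.findContours(m,cv2.RETR_EXTERNAL,cv2.CHAIN_APPROX_NONE)[0],key=cv2.contourArea)[:,0]
    P=np.array([onz(im,u,v,zr)[:2] for u,v in c]);r=cv2.minAreaRect((P*1000).astype(np.float32))
    return r,cv2.boxPoints(r)/1000
E
python3 - <<'E'
from h import *
import pickle
w=pickle.load(open("w.pkl","rb"));k=.64
r,b=shell(w,(180,20),(280,140),.0177);print(r,b.round(4).tolist())
for n,(u,v) in dict(c1=(298,93),c2=(362,57),c3=(410,157),c4=(345,190)).items(): print(n,onz(w,u*k,v*k,.0177).round(4))
q=[(307,97),(363,68),(403,155),(349,180)]; S=[onz(w,u*k,v*k,.0177)[:2] for u,v in q];print("screws",np.round(S,4),np.mean(S,0))
print("ear",onz(w,386*k,188*k,.0097).round(4))
fb=[(323,92),(357,80),(386,150),(346,163)]
print("goodear",onz(w,364*k,326*k,.008).round(4))
E
```

```text
((608.087158203125, 208.50421142578125), (94.08891296386719, 54.8977165222168), 8.610323905944824) [[0.5575000047683716, 0.22859999537467957], [0.5656999945640564, 0.17430000007152557], [0.6586999893188477, 0.188400000333786], [0.6504999995231628, 0.24269999563694]]
c1 [0.6469 0.2417 0.0177]
c2 [0.6558 0.1896 0.0177]
c3 [0.5804 0.1764 0.0177]
c4 [0.5718 0.2313 0.0177]
screws [[0.6425 0.2363]
 [0.6488 0.1911]
 [0.5834 0.181 ]
 [0.5779 0.226 ]] [0.61315928 0.208616  ]
ear [0.5637 0.201  0.0097]
goodear [0.4591 0.2541 0.008 ]
```

Emit:
arm_command:
  moves:
    - {"offset": [0.05, -0.018, 0.03], "rot": [0, 0, 0], "fingers": -1}
    - {"offset": [0.05, -0.018, 0.03], "rot": [0, 0, 0], "fingers": -1}
    - {"offset": [0, 0, 0], "rot": [0, 0, -0.15], "fingers": -1}
    - {"offset": [0, 0, 0], "rot": [0, 0, -0.15], "fingers": -1}
    - {"offset": [0, 0, 0], "rot": [0, 0, -0.15], "fingers": -1}

```text
clock: 2.12
ee_pos: [0.6087, 0.2121, 0.1617]
eef_rot: [3.131, 0.248, -0.002]
wrist_force: [0.4, 0.2, -0.4]
finger_gap: 0.0869
finger_force: 0.0
```

```bash
cat >> h.py <<'E'
def delta(p,yaw):
    st=bot.get_state();r=R.from_rotvec(st["eef_rot"]).as_matrix()
    y=np.arctan2(r[1,0],r[0,0]);print("clk",st["clock"],"pos",st["ee_pos"].round(4),"yaw",y.round(4),"tiltz",r[:,2].round(4))
    print("tool delta",(r.T@(np.array(p)-st["ee_pos"])).round(4),"tool rotz",round(-(yaw-y),4),"F",st["wrist_force"].round(2),"gap",round(st["finger_gap"],4),round(st["finger_force"],2))
E
python3 -c "
from h import *
bot.get_image('wrist');bot.get_image('wrist')
delta((.6135,.209,.021),.153)"
```

```text
clk 2.225 pos [0.6085 0.2122 0.1621] yaw 0.1529 tiltz [-8.e-04 -4.e-04 -1.e+00]
tool delta [0.0045 0.0039 0.1411] tool rotz -0.0001 F [-0.1   0.33 -0.46] gap 0.087 0.0
```

Emit:
arm_command:
  moves:
    - {"offset": [0.0045, 0.004, 0.05], "rot": [0, 0, 0], "fingers": -1}
    - {"offset": [0, 0, 0.05], "rot": [0, 0, 0], "fingers": -1}
    - {"offset": [0, 0, 0.03], "rot": [0, 0, 0], "fingers": -1}
    - {"offset": [0, 0, 0.01], "rot": [0, 0, 0], "fingers": -1}
    - {"offset": [0, 0, 0], "rot": [0, 0, 0], "fingers": -1}

```text
clock: 2.85
ee_pos: [0.6139, 0.2091, 0.0226]
eef_rot: [3.132, 0.239, 0.0]
wrist_force: [-0.2, -0.3, 1.0]
finger_gap: 0.0868
finger_force: 0.0
```

Emit:
arm_command:
  moves:
    - {"offset": [0, 0, 0], "rot": [0, 0, 0], "fingers": 1}
    - {"offset": [0, 0, 0], "rot": [0, 0, 0], "fingers": 1}
    - {"offset": [0, 0, 0], "rot": [0, 0, 0], "fingers": 1}
    - {"offset": [0, 0, 0], "rot": [0, 0, 0], "fingers": 1}
    - {"offset": [0, 0, 0], "rot": [0, 0, 0], "fingers": 1}
  force: 25

```text
clock: 3.48
ee_pos: [0.6137, 0.209, 0.0227]
eef_rot: [-3.132, -0.24, -0.0]
wrist_force: [0.6, 0.2, -0.3]
finger_gap: 0.0449
finger_force: 0.0
```

Emit:
arm_command:
  moves:
    - {"offset": [0, 0, 0], "rot": [0, 0, 0], "fingers": 1}
    - {"offset": [0, 0, 0], "rot": [0, 0, 0], "fingers": 1}
    - {"offset": [0, 0, 0], "rot": [0, 0, 0], "fingers": 1}
    - {"offset": [0, 0, 0], "rot": [0, 0, 0], "fingers": 1}
    - {"offset": [0, 0, -0.01], "rot": [0, 0, 0], "fingers": 1}

```text
clock: 4.1
ee_pos: [0.6127, 0.2085, 0.0317]
eef_rot: [3.131, 0.24, -0.004]
wrist_force: [-0.3, 0.3, -1.9]
finger_gap: 0.0276
finger_force: 25.0
```

Emit:
arm_command:
  moves:
    - {"offset": [0, 0, -0.03], "rot": [0, 0, 0], "fingers": 1}
    - {"offset": [0, 0, -0.05], "rot": [0, 0, 0], "fingers": 1}
    - {"offset": [-0.0065, 0.025, -0.04], "rot": [0, 0, 0], "fingers": 1}
    - {"offset": [-0.0132, 0.05, 0], "rot": [0, 0, 0], "fingers": 1}
    - {"offset": [-0.0132, 0.05, 0], "rot": [0, 0, 0], "fingers": 1}

```text
clock: 4.72
ee_pos: [0.6, 0.0794, 0.1538]
eef_rot: [-3.132, -0.242, -0.002]
wrist_force: [0.4, -0.6, -1.3]
finger_gap: 0.0277
finger_force: 25.0
```

Emit:
arm_command:
  moves:
    - {"offset": [-0.0132, 0.05, 0], "rot": [0, 0, 0], "fingers": 1}
    - {"offset": [-0.0132, 0.05, 0], "rot": [0, 0, 0], "fingers": 1}
    - {"offset": [-0.0132, 0.05, 0], "rot": [0, 0, 0], "fingers": 1}
    - {"offset": [-0.0132, 0.05, 0], "rot": [0, 0, 0], "fingers": 1}
    - {"offset": [-0.0132, 0.05, 0], "rot": [0, 0, 0], "fingers": 1}

```text
clock: 5.35
ee_pos: [0.5727, -0.1784, 0.1532]
eef_rot: [3.132, 0.241, 0.001]
wrist_force: [1.6, 0.3, -1.1]
finger_gap: 0.028
finger_force: 25.0
```

Emit:
arm_command:
  moves:
    - {"offset": [-0.0132, 0.05, 0], "rot": [0, 0, 0], "fingers": 1}
    - {"offset": [-0.0132, 0.05, 0], "rot": [0, 0, 0], "fingers": 1}
    - {"offset": [-0.0065, 0.025, 0], "rot": [0, 0, 0], "fingers": 1}
    - {"offset": [0, 0, 0], "rot": [0, 0, 0.108], "fingers": 1}
    - {"offset": [0, 0, 0], "rot": [0, 0, 0], "fingers": 1}

```text
clock: 5.98
ee_pos: [0.5593, -0.3057, 0.1528]
eef_rot: [-3.141, -0.071, 0.0]
wrist_force: [0.9, 0.6, -1.7]
finger_gap: 0.0277
finger_force: 25.0
```

```bash
python3 - <<'E'
from h import *
t=bot.get_image("top");delta((.558,-.305,.026),.045)
w=bot.get_image("wrist")
a=np.zeros((600,800,3),np.uint8);c=cv2.resize(t["frame"][130:330,200:460],(520,400));a[:400,:520]=c;a[400:,:]=0
save("both.png",np.hstack([cv2.resize(t["frame"][150:300,230:430],(400,300)),cv2.resize(w["frame"],(400,300))]))
E
```

```text
clk 6.025 pos [ 0.5595 -0.3053  0.1528] yaw 0.0467 tiltz [-1.e-04  1.e-04 -1.e+00]
tool delta [-0.0015 -0.0004  0.1268] tool rotz 0.0017 F [-0.82  0.7  -1.08] gap 0.0276 24.99
```

View pics/both.png

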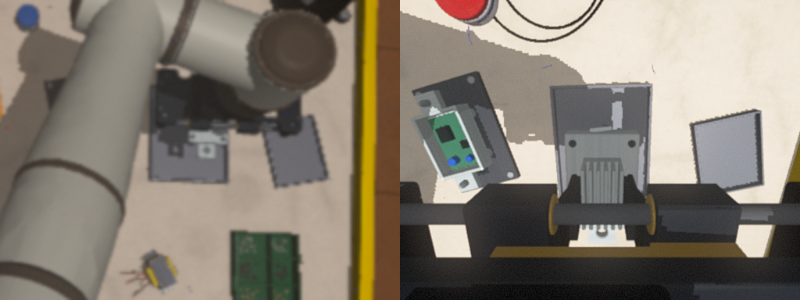

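The held cover hangs over the larger tray. In the right half of the picture the tray's far corners are at (551,86) and (652,84). The nest is on the left with both dowels, about (430,100) and (468,183). I'll check the tray with rays.

```bash
python3 - <<'E'
from h import *
w=bot.get_image("wrist");k=1.28
a=onz(w,151*k,86*k,.018);b=onz(w,252*k,84*k,.018);print(a,b,np.hypot(*(a-b)[:2]))
n=(b-a)[:2];n/=np.hypot(*n);ax=np.array([-n[1],n[0]]);print("tray centre",(a+b)[:2]/2-.079*ax,"yaw",np.arctan2(ax[1],ax[0]))
E
```

```text
[ 0.62888348 -0.23954944  0.018     ] [ 0.6372159  -0.36379647  0.018     ] 0.12452611141446569
tray centre [ 0.55422675 -0.30695908] yaw 0.06696306386740351
```

Emit:
arm_command:
  moves:
    - {"offset": [0, 0.002, 0.05], "rot": [0, 0, -0.02], "fingers": 1}
    - {"offset": [0, 0, 0.05], "rot": [0, 0, 0], "fingers": 1}
    - {"offset": [0, 0, 0.018], "rot": [0, 0, 0], "fingers": 1}
    - {"offset": [0, 0, 0.006], "rot": [0, 0, 0], "fingers": 1}
    - {"offset": [0, 0, 0.002], "rot": [0, 0, 0], "fingers": 1}

```text
clock: 6.75
ee_pos: [0.5613, -0.3076, 0.0281]
eef_rot: [3.139, 0.104, 0.004]
wrist_force: [0.3, 0.1, -1.5]
finger_gap: 0.0277
finger_force: 25.0
```

Emit:
arm_command:
  moves:
    - {"offset": [0, 0, 0.001], "rot": [0, 0, 0], "fingers": 1}
    - {"offset": [0, 0, 0.001], "rot": [0, 0, 0], "fingers": 1}
    - {"offset": [0, 0, 0.001], "rot": [0, 0, 0], "fingers": 1}
    - {"offset": [0, 0, 0], "rot": [0, 0, 0], "fingers": 1}
    - {"offset": [0, 0, 0], "rot": [0, 0, 0], "fingers": 1}

```text
clock: 7.38
ee_pos: [0.5604, -0.3075, 0.0248]
eef_rot: [3.139, 0.103, 0.002]
wrist_force: [-1.7, 1.6, 5.0]
finger_gap: 0.0278
finger_force: 25.0
```

Emit:
arm_command:
  moves:
    - {"offset": [0, 0, 0], "rot": [0, 0, 0], "fingers": 0}
    - {"offset": [0, 0, 0], "rot": [0, 0, 0], "fingers": 0}
    - {"offset": [0, 0, 0], "rot": [0, 0, 0], "fingers": 0}
    - {"offset": [0, 0, -0.01], "rot": [0, 0, 0], "fingers": 0}
    - {"offset": [0, 0, -0.04], "rot": [0, 0, 0], "fingers": 0}

```text
clock: 8.0
ee_pos: [0.5581, -0.3067, 0.0719]
eef_rot: [-3.138, -0.102, 0.009]
wrist_force: [1.0, -0.3, -0.3]
finger_gap: 0.0435
finger_force: 0.0
```

Emit:
arm_command:
  moves:
    - {"offset": [0, 0, -0.05], "rot": [0, 0, 0], "fingers": -1}
    - {"offset": [-0.02, -0.03, -0.04], "rot": [0, 0, 0], "fingers": -1}
    - {"offset": [-0.03, -0.045, -0.03], "rot": [0, 0, 0], "fingers": -1}
    - {"offset": [-0.03, -0.045, -0.03], "rot": [0, 0, -0.14], "fingers": -1}
    - {"offset": [-0.03, -0.03, 0], "rot": [0, 0, -0.14], "fingers": -1}

```text
clock: 8.62
ee_pos: [0.4373, -0.1684, 0.2269]
eef_rot: [3.091, 0.549, 0.011]
wrist_force: [0.3, 0.4, -0.1]
finger_gap: 0.0831
finger_force: 0.0
```

```bash
python3 - <<'E'
from h import *
import pickle
bot.get_image("wrist");bot.get_image("wrist")
w=bot.get_image("wrist");pickle.dump(w,open("wn.pkl","wb"));delta((.55,-.124,.1),.34)
save("w3.png",cv2.resize(w["frame"],(800,600)))
E
```

```text
clk 8.775 pos [ 0.4356 -0.1687  0.2251] yaw 0.3465 tiltz [ 0.0028 -0.     -1.    ]
tool delta [ 0.1225 -0.0033  0.1254] tool rotz 0.0065 F [0.03 0.02 0.48] gap 0.0864 0.0
```

View pics/w3.png

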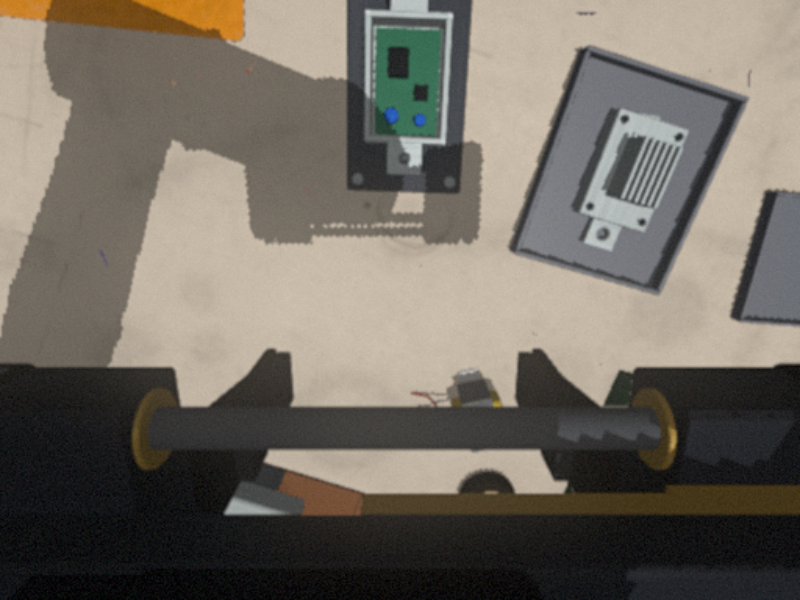

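The broken cover lies flat in the tray, fins up at (635,172). The nest is cut off at the top, so I'll move forward.

Emit:
arm_command:
  moves:
    - {"offset": [0.03, 0, 0], "rot": [0, 0, 0], "fingers": -1}
    - {"offset": [0.025, 0, 0], "rot": [0, 0, 0], "fingers": -1}
    - {"offset": [0, 0, 0], "rot": [0, 0, 0], "fingers": -1}
    - {"offset": [0, 0, 0], "rot": [0, 0, 0], "fingers": -1}
    - {"offset": [0, 0, 0], "rot": [0, 0, 0], "fingers": -1}

```text
clock: 9.4
ee_pos: [0.488, -0.1513, 0.2235]
eef_rot: [-3.095, -0.538, 0.001]
wrist_force: [-1.3, -0.1, 0.2]
finger_gap: 0.0868
finger_force: 0.0
```

```bash
python3 - <<'E'
from h import *
import pickle
w=bot.get_image("wrist");pickle.dump(w,open("wn.pkl","wb"));delta((.55,-.124,.1),.34)
save("w4.png",cv2.resize(w["frame"][10:190,200:340],None,fx=4,fy=3.3333,interpolation=cv2.INTER_CUBIC)[:600]) if 0 else save("w4.png",cv2.resize(w["frame"][10:190,180:360],(600,600),interpolation=cv2.INTER_CUBIC))
E
```

```text
clk 9.45 pos [ 0.488  -0.1512  0.2237] yaw 0.3444 tiltz [-1.e-04 -0.e+00 -1.e+00]
tool delta [ 0.0676 -0.0047  0.1236] tool rotz 0.0044 F [-0.94 -0.29 -0.14] gap 0.0873 0.0
```

View pics/w4.png

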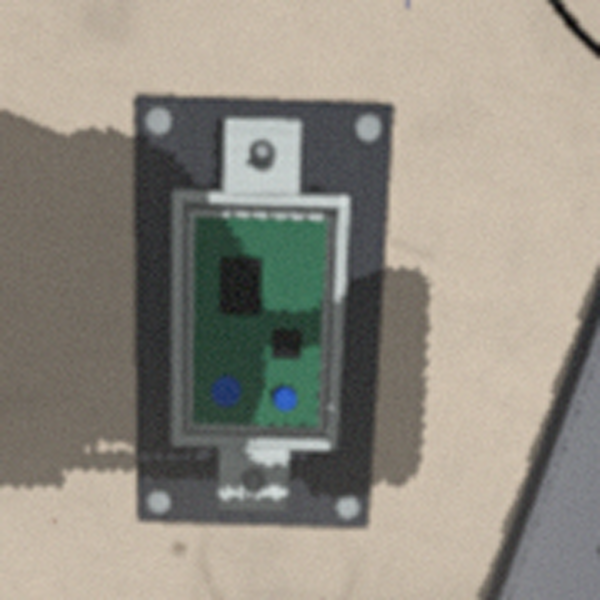

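The crop shows the lower half's rim corners at (172,190), (350,195), (335,448) and (170,443). The far dowel is at (262,154), the near dowel at about (254,483), and the plate screws at (158,122), (369,128), (348,508) and (158,502).

```bash
python3 - <<'E'
from h import *
import pickle
w=pickle.load(open("wn.pkl","rb"));s=.3
P=lambda l,z:np.array([onz(w,180+(u)*s,10+v*s,z)[:2] for u,v in l])
rim=P([(172,190),(350,195),(335,448),(170,443)],.052);print("rim",rim.round(4),rim.mean(0).round(4),[np.hypot(*(rim[i]-rim[i-1])).round(4) for i in range(4)])
v=rim[0]+rim[1]-rim[2]-rim[3];print("yaw rim",np.arctan2(v[1],v[0]))
sc=P([(158,122),(369,128),(348,508),(158,502)],.010);v=sc[0]+sc[1]-sc[2]-sc[3];print("screws",sc.mean(0).round(4),"yaw",np.arctan2(v[1],v[0]))
pl=P([(136,95),(393,104),(367,525),(138,520)],.010);v=pl[0]+pl[1]-pl[2]-pl[3];print("plate",pl.mean(0).round(4),"yaw",np.arctan2(v[1],v[0]),[np.hypot(*(pl[i]-pl[i-1])).round(4) for i in range(4)])
d=P([(262,154),(254,483)],.060);v=d[0]-d[1];print("dowels",d.round(4),d.mean(0),np.hypot(*v),np.arctan2(v[1],v[0]))
ear=P([(223,118),(301,120),(290,505),(219,502)],.052);v=ear[0]+ear[1]-ear[2]-ear[3];print("ears",ear.mean(0).round(4),"yaw",np.arctan2(v[1],v[0]),[np.hypot(*(ear[i]-ear[i-1])).round(4) for i in range(4)])
E
```

```text
rim [[ 0.5867 -0.0867]
 [ 0.6042 -0.1396]
 [ 0.529  -0.1634]
 [ 0.5119 -0.1108]] [ 0.558  -0.1251] [np.float64(0.0787), np.float64(0.0557), np.float64(0.0789), np.float64(0.0553)]
yaw rim 0.3089882342819615
screws [ 0.5573 -0.1257] yaw 0.3155966472828354
plate [ 0.5579 -0.1256] yaw 0.3147139891309023 [np.float64(0.1483), np.float64(0.0884), np.float64(0.1475), np.float64(0.0884)]
dowels [[ 0.6049 -0.1101]
 [ 0.5099 -0.1414]] [ 0.5574116  -0.12574465] 0.10000551426943854 0.3189810767644135
ears [ 0.5587 -0.1253] yaw 0.32403751367187195 [np.float64(0.1191), np.float64(0.0239), np.float64(0.1196), np.float64(0.0242)]
```

Emit:
arm_command:
  moves:
    - {"offset": [-0.0015, -0.03, 0], "rot": [0, 0, 0], "fingers": -1}
    - {"offset": [-0.0015, -0.05, 0], "rot": [0, 0, 0], "fingers": -1}
    - {"offset": [-0.0015, -0.05, 0], "rot": [0, 0, 0], "fingers": -1}
    - {"offset": [-0.0015, -0.05, 0], "rot": [0, 0, 0], "fingers": -1}
    - {"offset": [-0.0015, -0.05, 0], "rot": [0, 0, 0], "fingers": -1}

```text
clock: 10.07
ee_pos: [0.4027, 0.064, 0.224]
eef_rot: [-3.095, -0.538, -0.002]
wrist_force: [1.0, 0.3, -0.6]
finger_gap: 0.0869
finger_force: 0.0
```

Emit:
arm_command:
  moves:
    - {"offset": [-0.0015, -0.05, 0.01], "rot": [0, 0, 0], "fingers": -1}
    - {"offset": [-0.0015, -0.05, 0.01], "rot": [0, 0, 0], "fingers": -1}
    - {"offset": [-0.0015, -0.05, 0.01], "rot": [0, 0, 0], "fingers": -1}
    - {"offset": [-0.002, -0.03, 0.005], "rot": [0, 0, 0.1], "fingers": -1}
    - {"offset": [0, 0, 0], "rot": [0, 0, 0.12], "fingers": -1}

```text
clock: 10.7
ee_pos: [0.3357, 0.2314, 0.1885]
eef_rot: [-3.136, -0.195, 0.0]
wrist_force: [0.2, 0.6, 0.0]
finger_gap: 0.087
finger_force: 0.0
```

```bash
python3 - <<'E'
from h import *
import pickle
bot.get_image("wrist");bot.get_image("wrist")
bot.get_image("wrist");bot.get_image("wrist")
w=bot.get_image("wrist");pickle.dump(w,open("wg.pkl","wb"));delta((.406,.24,.021),.12)
u,v=proj(w,(.406,.24,.016));print(u,v)
save("w5.png",cv2.resize(w["frame"][10:235,100:400],(800,600),interpolation=cv2.INTER_CUBIC))
E
```

```text
clk 10.95 pos [0.3367 0.2298 0.1888] yaw 0.1262 tiltz [ 3.e-04  4.e-04 -1.e+00]
tool delta [ 0.07   -0.0013  0.1678] tool rotz 0.0062 F [-0.72  0.48  0.49] gap 0.087 0.0
256.7405583180938 111.55187610882695
```

View pics/w5.png

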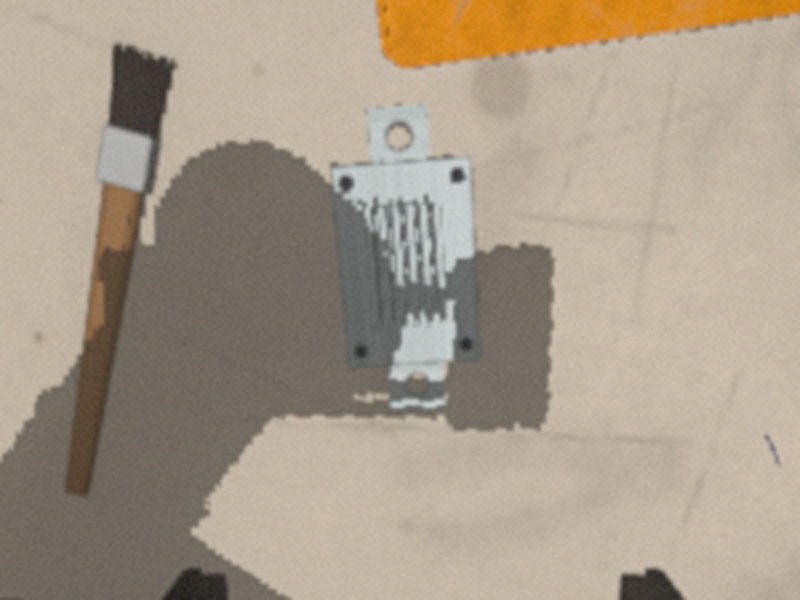

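The crop shows the sound cover with both ears: holes at (399,136) and (416,385), roof corners (331,166), (470,156), (479,359) and (349,366), and screws (346,183), (458,175), (466,344) and (361,351).

```bash
python3 - <<'E'
from h import *
import pickle
w=pickle.load(open("wg.pkl","rb"));s=.375
def P(n,l,z):
    p=np.array([onz(w,100+u*s,10+v*s,z)[:2] for u,v in l]);h=len(p)//2
    v=p[:h].mean(0)-p[h:].mean(0);print(n,p.mean(0).round(4),"yaw",np.arctan2(v[1],v[0]).round(4),[np.hypot(*(p[i]-p[i-1])).round(4) for i in range(len(p))])
P("roof",[(331,166),(470,156),(479,359),(349,366)],.016)
P("screws",[(346,183),(458,175),(466,344),(361,351)],.016)
P("holes",[(399,136),(416,385)],.008)
delta((.405,.24,.021),.055)
E
```

```text
roof [0.4076 0.2446] yaw 0.1921 [np.float64(0.0788), np.float64(0.0548), np.float64(0.0795), np.float64(0.0549)]
screws [0.4075 0.2443] yaw 0.1934 [np.float64(0.0662), np.float64(0.0445), np.float64(0.0663), np.float64(0.0441)]
holes [0.4073 0.2445] yaw 0.1934 [np.float64(0.1002), np.float64(0.1002)]
clk 10.95 pos [0.3367 0.2298 0.1888] yaw 0.1262 tiltz [ 3.e-04  4.e-04 -1.e+00]
tool delta [ 0.069  -0.0015  0.1678] tool rotz 0.0712 F [-0.72  0.48  0.49] gap 0.087 0.0
```

Emit:
arm_command:
  moves:
    - {"offset": [0.036, -0.003, 0.03], "rot": [0, 0, 0], "fingers": -1}
    - {"offset": [0.036, -0.0026, 0.03], "rot": [0, 0, 0], "fingers": -1}
    - {"offset": [0, 0, 0.03], "rot": [0, 0, -0.067], "fingers": -1}
    - {"offset": [0, 0, 0], "rot": [0, 0, 0], "fingers": -1}
    - {"offset": [0, 0, 0], "rot": [0, 0, 0], "fingers": -1}

```text
clock: 11.58
ee_pos: [0.4079, 0.2449, 0.0996]
eef_rot: [-3.126, -0.301, -0.002]
wrist_force: [1.0, 0.0, 0.3]
finger_gap: 0.0874
finger_force: 0.0
```

```bash
python3 -c "
from h import *
delta((.4075,.2444,.0205),.193)"
```

```text
clk 11.575 pos [0.4079 0.2449 0.0996] yaw 0.1918 tiltz [ 0.0014  0.001  -1.    ]
tool delta [-0.0006  0.0005  0.0791] tool rotz -0.0012 F [0.99 0.   0.27] gap 0.0874 0.0
```

Emit:
arm_command:
  moves:
    - {"offset": [-0.0004, 0.0004, 0.04], "rot": [0, 0, 0], "fingers": -1}
    - {"offset": [0, 0, 0.03], "rot": [0, 0, 0], "fingers": -1}
    - {"offset": [0, 0, 0.008], "rot": [0, 0, 0], "fingers": -1}
    - {"offset": [0, 0, 0], "rot": [0, 0, 0], "fingers": -1}
    - {"offset": [0, 0, 0], "rot": [0, 0, 0], "fingers": 1}

```text
clock: 12.2
ee_pos: [0.4078, 0.2453, 0.0221]
eef_rot: [-3.125, -0.302, -0.004]
wrist_force: [0.1, 0.6, -0.2]
finger_gap: 0.0828
finger_force: 0.0
```

Emit:
arm_command:
  moves:
    - {"offset": [0, 0, 0], "rot": [0, 0, 0], "fingers": 1}
    - {"offset": [0, 0, 0], "rot": [0, 0, 0], "fingers": 1}
    - {"offset": [0, 0, 0], "rot": [0, 0, 0], "fingers": 1}
    - {"offset": [0, 0, 0], "rot": [0, 0, 0], "fingers": 1}
    - {"offset": [0, 0, 0], "rot": [0, 0, 0], "fingers": 1}
  force: 30

```text
clock: 12.82
ee_pos: [0.407, 0.2443, 0.0205]
eef_rot: [3.127, 0.301, -0.0]
wrist_force: [0.3, 0.5, 0.3]
finger_gap: 0.0354
finger_force: 0.0
```

Emit:
arm_command:
  moves:
    - {"offset": [0, 0, 0], "rot": [0, 0, 0], "fingers": 1}
    - {"offset": [0, 0, 0], "rot": [0, 0, 0], "fingers": 1}
    - {"offset": [0, 0, 0], "rot": [0, 0, 0], "fingers": 1}
    - {"offset": [0, 0, 0], "rot": [0, 0, 0], "fingers": 1}
    - {"offset": [0, 0, 0], "rot": [0, 0, 0], "fingers": 1}

```text
clock: 13.45
ee_pos: [0.407, 0.2443, 0.0205]
eef_rot: [3.127, 0.301, -0.0]
wrist_force: [0.1, 0.6, -0.8]
finger_gap: 0.0279
finger_force: 30.0
```

```bash
python3 -c "
from h import *
delta((.4075,.2444,.15),.193)"
```

```text
clk 13.45 pos [0.407  0.2443 0.0205] yaw 0.1921 tiltz [-0. -0. -1.]
tool delta [ 0.0005 -0.     -0.1295] tool rotz -0.0009 F [ 0.13  0.61 -0.84] gap 0.0279 30.0
```

Emit:
arm_command:
  moves:
    - {"offset": [0, 0, -0.02], "rot": [0, 0, 0], "fingers": 1}
    - {"offset": [0, 0, -0.05], "rot": [0, 0, 0], "fingers": 1}
    - {"offset": [0, 0.0, -0.05], "rot": [0, 0, 0], "fingers": 1}
    - {"offset": [0.0086, 0.0435, -0.01], "rot": [0, 0, 0], "fingers": 1}
    - {"offset": [0.0086, 0.0435, 0], "rot": [0, 0, 0], "fingers": 1}

```text
clock: 14.08
ee_pos: [0.4409, 0.1618, 0.1519]
eef_rot: [-3.125, -0.304, -0.003]
wrist_force: [0.3, 0.2, -0.9]
finger_gap: 0.0279
finger_force: 30.0
```

Emit:
arm_command:
  moves:
    - {"offset": [0.0086, 0.0435, 0], "rot": [0, 0, 0], "fingers": 1}
    - {"offset": [0.0086, 0.0435, 0], "rot": [0, 0, 0], "fingers": 1}
    - {"offset": [0.0086, 0.0435, 0], "rot": [0, 0, 0], "fingers": 1}
    - {"offset": [0.0086, 0.0435, 0], "rot": [0, 0, 0], "fingers": 1}
    - {"offset": [0.0086, 0.0435, 0], "rot": [0, 0, 0], "fingers": 1}

```text
clock: 14.7
ee_pos: [0.524, -0.0446, 0.1502]
eef_rot: [-3.127, -0.301, 0.002]
wrist_force: [1.1, 0.3, -1.4]
finger_gap: 0.0281
finger_force: 30.0
```

Emit:
arm_command:
  moves:
    - {"offset": [0.0086, 0.0435, 0], "rot": [0, 0, 0], "fingers": 1}
    - {"offset": [0.0086, 0.0435, 0], "rot": [0, 0, 0], "fingers": 1}
    - {"offset": [0, 0, 0.02], "rot": [0, 0, -0.123], "fingers": 1}
    - {"offset": [0, 0, 0.02], "rot": [0, 0, 0], "fingers": 1}
    - {"offset": [0, 0, 0], "rot": [0, 0, 0], "fingers": 1}

```text
clock: 15.32
ee_pos: [0.5558, -0.1254, 0.1085]
eef_rot: [-3.102, -0.492, 0.009]
wrist_force: [0.9, 1.1, -0.8]
finger_gap: 0.0278
finger_force: 30.0
```

```bash
python3 - <<'E'
from h import *
import pickle
bot.get_image("wrist");bot.get_image("wrist")
w=bot.get_image("wrist");s=bot.get_image("side");pickle.dump((w,s),open("wh.pkl","wb"))
delta((.5575,-.1255,.072),.315)
u,v=map(int,proj(s,(.5577,-.1255,.08)));print(u,v)
a=cv2.resize(w["frame"][20:220,156:356],(400,400),interpolation=cv2.INTER_CUBIC);b=cv2.resize(s["frame"][v-50:v+50,u-50:u+50],(400,400),interpolation=cv2.INTER_CUBIC)
save("w6.png",np.hstack([a,b]))
E
```

```text
clk 15.525 pos [ 0.5584 -0.1251  0.1116] yaw 0.3157 tiltz [ 1.8e-03 -1.0e-04 -1.0e+00]
tool delta [-0.001   0.0001  0.0396] tool rotz 0.0007 F [-0.52 -0.57 -1.06] gap 0.0282 30.0
263 172
```

View pics/w6.png

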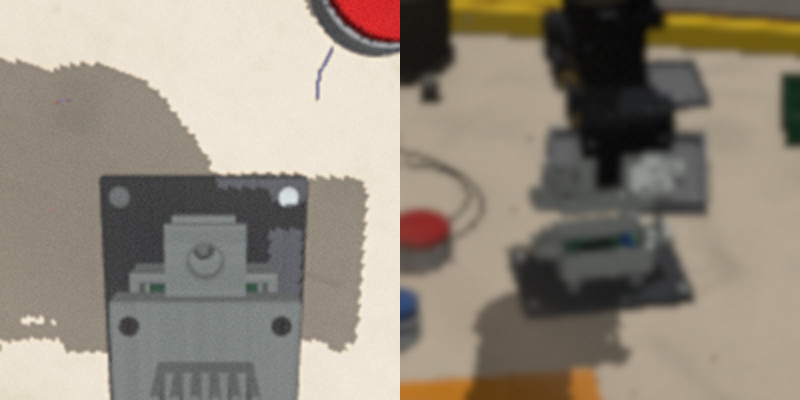

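The left half shows the far dowel tip at (204,250), seen through the cover's ear hole at (206,258). I'll compare the two by rays.

```bash
python3 - <<'E'
from h import *
import pickle
w,s=pickle.load(open("wh.pkl","rb"))
P=lambda u,v,z:onz(w,156+u/2,20+v/2,z)
zc=.1116-.0205
for n,p in dict(hole=P(206,258,zc+.008),tip=P(204,250,.065),scr1=P(119,197,.01),scr2=P(289,196,.01),cs1=P(129,326,zc+.016),cs2=P(282,326,zc+.016)).items():print(n,p.round(4))
c=np.array([.5582,-.1252]);ax=np.array([np.cos(.3157),np.sin(.3157)]);print("hole pred",c+.05*ax)
g=cv2.cvtColor(w["frame"],cv2.COLOR_RGB2GRAY)[138:160,244:276];print(g)
E
```

```text
hole [ 0.6076 -0.1099  0.0991]
tip [ 0.6054 -0.11    0.065 ]
scr1 [ 0.6089 -0.0703  0.01  ]
scr2 [ 0.6321 -0.1397  0.01  ]
cs1 [ 0.5831 -0.0945  0.1071]
cs2 [ 0.5968 -0.1365  0.1071]
hole pred [ 0.60572896 -0.1096759 ]
[[127 125 121 129 126 124 128 128 125 128 124 123 128 129 129 124 129 125
  126 128 131 126 126 127 124 124 127 128 129 121 127 127]
 [125 124 128 126 127 128 128 122 125 126 124 128 125 130 123 126 128 129
  124 125 122 125 125 129 126 124 127 127 125 122 123 126]
 [132 125 121 121 131 125 123 128 124 124 125 125 120 123 121 124 126 121
  128 127 125 126 122 126 127 125 125 124 125 126 123 124]
 [129 129 130 128 127 127 124 127 124 129 124 123 113 114 116 119 117 116
  124 128 126 130 130 131 129 127 129 126 127 127 127 128]
 [131 130 131 131 133 130 135 131 130 118 112 108 114 109 107 109 104 107
  112 116 129 136 126 127 132 130 127 128 128 128 132 131]
 [131 129 135 130 130 132 132 131 117 112 110 107 110 111 111 106  98  98
  105 113 120 124 125 132 131 138 130 129 132 133 131 127]
 [131 129 134 133 133 128 127 120 115 102  99 106 111 112 117 104  91  82
   88 101
[... 1345 characters left out ...]
2 123 129 130 125 129 127 128 126]
 [131 130 126 130 123 124 114 108 108 110 123 126 131 126 128 127 129 128
  130 119 105 105 112 122 127 128 128 128 128 131 128 130]
 [130 130 128 127 129 126 120 116 103 108 113 118 116 123 125 121 121 123
  117 108 106 112 116 120 129 130 124 129 125 128 126 127]
 [131 125 124 127 127 129 124 118 112 104 107 105 112 113 111 112 108 107
  100 104 112 120 122 125 132 129 129 124 124 126 127 127]
 [124 129 128 126 126 122 123 125 122 113 108 106 104 105  98 102 105 106
  110 110 117 120 125 125 125 124 125 126 128 128 132 124]
 [131 129 126 129 127 125 127 130 125 121 115 118 114 108 110 108 113 110
  118 120 123 123 126 127 121 125 125 128 126 125 129 124]]
```

Emit:
arm_command:
  moves:
    - {"offset": [-0.001, -0.0003, 0.01], "rot": [0, 0, 0], "fingers": 1}
    - {"offset": [0, 0, 0.008], "rot": [0, 0, 0], "fingers": 1}
    - {"offset": [0, 0, 0], "rot": [0, 0, 0], "fingers": 1}
    - {"offset": [0, 0, 0], "rot": [0, 0, 0], "fingers": 1}
    - {"offset": [0, 0, 0], "rot": [0, 0, 0], "fingers": 1}

```text
clock: 16.15
ee_pos: [0.557, -0.1253, 0.0928]
eef_rot: [3.102, 0.493, 0.001]
wrist_force: [-0.7, 0.4, -1.8]
finger_gap: 0.0278
finger_force: 30.0
```

```bash
python3 - <<'E'
from h import *
w=bot.get_image("wrist");delta((.5575,-.1255,.0725),.315)
z=bot.get_state()["ee_pos"][2]-.0205
ax=np.array([.951,.310]);u,v=map(int,proj(w,(.6052,-.110,z+.008)));print(u,v,z)
u=int(u);save("w7.png",cv2.resize(w["frame"][v-30:v+30,u-40:u+40],(800,600),interpolation=cv2.INTER_CUBIC))
E
```

```text
clk 16.2 pos [ 0.5569 -0.1252  0.0928] yaw 0.3153 tiltz [ 6.e-04 -0.e+00 -1.e+00]
tool delta [0.0005 0.0004 0.0203] tool rotz 0.0003 F [ 0.33 -0.39 -0.76] gap 0.028 30.0
258 151 0.07231596165895939
```

View pics/w7.png

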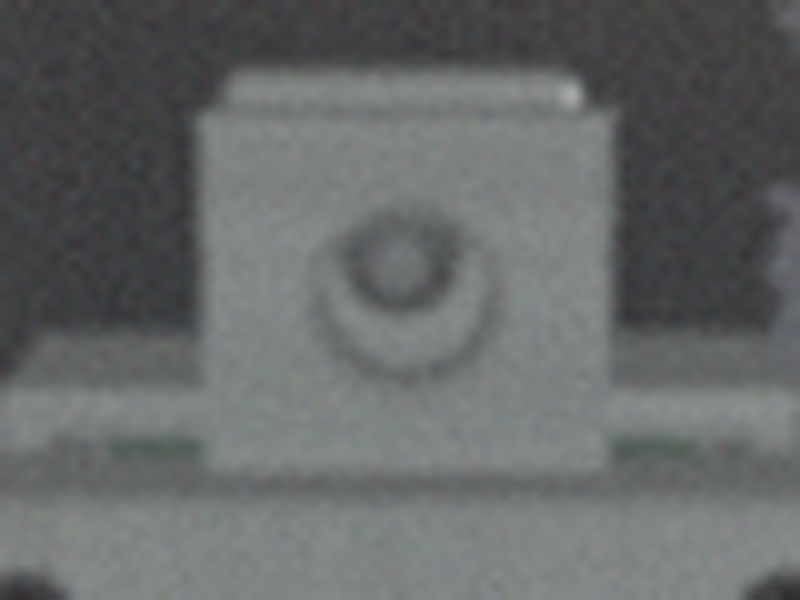

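The tip at (402,258) sits inside the hole at (405,292). Laterally it is centred; next, a ray check along x.

```bash
python3 - <<'E'
from h import *
w=bot.get_image("wrist")
a=onz(w,258.5,150.2,.0803);b=onz(w,258.2,146.8,.065);d=b-a;print(a,b,"tool dx dy",d[:2]@[.951,.310],d[:2]@[.310,-.951])
E
```

```text
[ 0.60579488 -0.10990735  0.0803    ] [ 0.60569803 -0.10975212  0.065     ] tool dx dy -4.3986062241902735e-05 -0.00017764736058576357
```

Emit:
arm_command:
  moves:
    - {"offset": [0, 0, 0.006], "rot": [0, 0, 0], "fingers": 1}
    - {"offset": [0, 0, 0.004], "rot": [0, 0, 0], "fingers": 1}
    - {"offset": [0, 0, 0.004], "rot": [0, 0, 0], "fingers": 1}
    - {"offset": [0, 0, 0.003], "rot": [0, 0, 0], "fingers": 1}
    - {"offset": [0, 0, 0], "rot": [0, 0, 0], "fingers": 1}
  force: 45

```text
clock: 16.88
ee_pos: [0.5565, -0.1253, 0.0752]
eef_rot: [-3.103, -0.493, 0.001]
wrist_force: [0.3, -0.2, -1.4]
finger_gap: 0.0276
finger_force: 45.0
```

Emit:
arm_command:
  moves:
    - {"offset": [0, 0, 0.001], "rot": [0, 0, 0], "fingers": 1}
    - {"offset": [0, 0, 0.001], "rot": [0, 0, 0], "fingers": 1}
    - {"offset": [0, 0, 0.001], "rot": [0, 0, 0], "fingers": 1}
    - {"offset": [0, 0, 0], "rot": [0, 0, 0], "fingers": 1}
    - {"offset": [0, 0, 0], "rot": [0, 0, 0], "fingers": 1}

```text
clock: 17.5
ee_pos: [0.5567, -0.1252, 0.0725]
eef_rot: [3.103, 0.493, -0.0]
wrist_force: [0.9, 0.7, -0.8]
finger_gap: 0.028
finger_force: 45.0
```

Emit:
arm_command:
  moves:
    - {"offset": [0, 0, 0.001], "rot": [0, 0, 0], "fingers": 1}
    - {"offset": [0, 0, 0.001], "rot": [0, 0, 0], "fingers": 1}
    - {"offset": [0, 0, 0.001], "rot": [0, 0, 0], "fingers": 1}
    - {"offset": [0, 0, 0], "rot": [0, 0, 0], "fingers": 1}
    - {"offset": [0, 0, 0], "rot": [0, 0, 0], "fingers": 1}

```text
clock: 18.12
ee_pos: [0.5567, -0.1252, 0.0699]
eef_rot: [3.102, 0.493, 0.0]
wrist_force: [-2.3, 0.8, 5.1]
finger_gap: 0.0276
finger_force: 45.0
```

Emit:
arm_command:
  moves:
    - {"offset": [0, 0, 0.001], "rot": [0, 0, 0], "fingers": 1}
    - {"offset": [0, 0, 0.001], "rot": [0, 0, 0], "fingers": 1}
    - {"offset": [0, 0, 0.0005], "rot": [0, 0, 0], "fingers": 1}
    - {"offset": [0, 0, 0], "rot": [0, 0, 0], "fingers": 1}
    - {"offset": [0, 0, 0], "rot": [0, 0, 0], "fingers": 1}

```text
clock: 18.75
ee_pos: [0.5567, -0.1252, 0.0677]
eef_rot: [3.102, 0.494, 0.0]
wrist_force: [-2.0, 1.4, 6.5]
finger_gap: 0.0276
finger_force: 45.0
```

```bash
python3 - <<'E'
from h import *
for i in range(3):
    w=bot.get_image("wrist");delta((.5575,-.1255,.0675),.315)
s=bot.get_image("side");u,v=map(int,proj(s,(.5577,-.1255,.06)))
z=.0475;x,y=map(int,proj(w,(.6052,-.110,z+.008)))
save("w8.png",np.hstack([cv2.resize(w["frame"][y-35:y+35,x-35:x+35],(400,400),interpolation=cv2.INTER_CUBIC),cv2.resize(s["frame"][v-40:v+40,u-40:u+40],(400,400),interpolation=cv2.INTER_CUBIC)]))
E
```

```text
clk 18.8 pos [ 0.5568 -0.1253  0.0678] yaw 0.3154 tiltz [ 3.e-04 -2.e-04 -1.e+00]
tool delta [0.0006 0.0005 0.0003] tool rotz 0.0004 F [-2.44  1.15  7.42] gap 0.0276 45.0
clk 18.85 pos [ 0.5567 -0.1252  0.0678] yaw 0.3155 tiltz [ 3.e-04 -2.e-04 -1.e+00]
tool delta [0.0006 0.0005 0.0003] tool rotz 0.0005 F [-3.26  2.14  6.89] gap 0.0277 45.0
clk 18.9 pos [ 0.5568 -0.1252  0.0678] yaw 0.3155 tiltz [ 3.e-04 -2.e-04 -1.e+00]
tool delta [0.0006 0.0005 0.0003] tool rotz 0.0005 F [-2.56  1.74  5.94] gap 0.0279 45.0
```

View pics/w8.png

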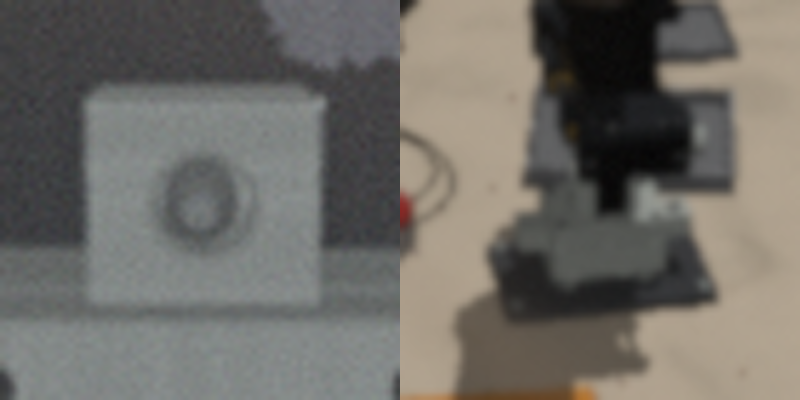

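The dowel stands up through the cover's ear hole at (200,200), and the side view shows the cover closed on the lower half. The force (about 8 N net) and the TCP height (4.7 mm down) agree that the cover is flush and about half way through the travel. Handing in.

```bash
python3 -c "
from cell import bot
print(bot.finish_job())"
```

```text
the job is handed in; nothing more can be done
None
```

I handed the job in at about 19 s of the 64 s: the broken cover lies flat, fins up, in the larger grey tray, and the gripper is holding the sound cover on both dowels, pressed about 4.7 mm down; the judge returned no verdict.

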